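# Load the palette board with paint cakes, in order

### The arm

A 7-joint arm with a two-finger parallel gripper is mounted at the origin on the work surface. World frame = base frame: x ahead of the robot, y to its left, z up, the work surface at z = 0. Lengths are in m, angles in rad, forces in N, time in s.
With the tool pointing down it reaches from about 0.4 to 0.85 m from the base axis. Payload 4.5 kg.
Tool frame: the origin (TCP) lies midway between the tips of the shut fingers; the grasp point (between the pads) lies 19 mm behind it; z points along the fingers, y is the line along which they close (so a half turn about z gives the same grasp; the last joint's range is limited). The gripper opens to 88 mm and grips with 3 to 60 N. Pads are 18 mm wide; open, the fingers measure 123 mm over their backs; the gripper's body (75 mm by 187 mm) begins 45 mm behind the grasp point.
Start: joints at [1.367, 0.689, -0.195, 1.565, 0.157, 0.902, -0.215], TCP at [0.147, -0.607, 0.239] pointing down, gripper open.
Joint ranges: [-3.01, 3.01], [-0.46, 2.08], [-1.47, 1.51], [0.13, 2.56], [-1, 4.14], [0.04, 2.09], [-2.66, 2.66]. Speed limits (rad/s): [2.57, 2.57, 3.14, 3.14, 3.14, 3.14, 3.14].

### API

Orientations are given as a unit quaternion [x, y, z, w].
In Python, from plant import r gives the robot as it stands.
- The arm moves only by the tool move_arm, never from a script. Its argument "targets" is a list that holds one entry, the list of rows, each a list of 7 numbers: the opening, from 0 (shut) to 1 (fully open), then the shift along the tool's x, y, z in mm, then the turn, a rotation vector about the tool's x, y, z in degrees. In form: [[[claw, dx, dy, dz, ax, ay, az], ...]]. A call has 1 to 10 rows; each row is the pose to reach, as a shift and turn from the pose commanded when the call began, along the tool's axes at that moment; what a row does not reach only later rows make up. A row lasts 1/8 s, in which the tool goes at most 62.5 mm and 10.7 degrees, less where a joint would pass 70% of its speed; a pose out of reach is approached as far as the arm can. A call with a gripper value outside its range is refused whole. The fingers move at their own pace and stop on an object; "newtons" is the grip in N (left out, the last holds). Time passes only in rows, so rows that repeat a pose let the fingers close. It gives the time, the measured TCP pose, the force, the opening and the grip force at its end, in the units of the state.
- r.get_state(): the state, without advancing time (a new reading comes with each control period).
- r.snapshot(name): name is "scene" or "top" or "wrist"; returns the picture (420x560x3 uint8, red, green, blue); there is no depth.
- r.camera_info(name): a dict with "fx", "fy", "cx", "cy" (pixels), "R" (3x3) and "t" (3): a world point X has camera coordinates R X + t. Camera axes: x right, y down, z forward; pixel columns grow to the right and rows downward; lengths in m; the calibration is good to about 2 mm. A picture is of the moment at which its call begins: read the wrist's pose just before it. camera_info takes no time and is no camera call; for the wrist camera it gives the pose at the moment of the call.
- r.finish_job(): hands the job in; it is judged then, once.
The state is a dict: "clock": time; "q": joint angles; "qd": joint speeds; "joint_torque": joint torques, N m; "tool_pos": TCP position; "eef_rot": TCP orientation; "contact_force": force on the tool from outside, world axes, zero at the start; "moment": the same for the moment, N m; "opening": opening from 0.0 (shut) to 1.0 (fully open); "finger_force": force on a finger pad.
Only numpy, scipy, OpenCV 4.12 (cv2) and the standard library are available. Lean on these libraries where they do the work, as an engineer would, in place of code of your own. Each camera call takes 0.05 s, during which the arm holds its last target. There are 200 camera calls.

### The job

Load the palette in painting order: slide the yellow paint cake along the board until it drops into the well marked with one dot, then the red one into the well with two dots, then the blue one into the well with three dots, each lying flat on the floor of its well, colour up, before the next goes in. Push the cakes over the board, never lifting them off it, and leave the black and white cakes, the pots and the bottles where they stand.

Things in the scene. Friction and masses are not known exactly. Their poses are not given: they have to be found in the camera images.
- board: wooden palette board fixed on the table, 300 mm along x, 400 along y, 24 thick, no rims. Origin: centre of its underside; x points away from the robot within 0.2 rad. Three wells 16 mm deep, 54 mm along x by 52 along y, in a row at x = +90 and y = -100, 0, +100 mm; which mark each bears varies. Yellow, red and blue cakes start on its top nearer the robot, near x = -80 to -110 mm
- well1 (a point): centre of the white floor of the well marked with 1 dot (16 mm below the board's top); axes parallel to the board's. Its mark, a white tag 26 x 60 mm with 1 black dot, is fixed on the board 45 mm from the well's centre towards board +x
- well2 (a point): centre of the white floor of the well marked with 2 dots (16 mm below the board's top); axes parallel to the board's. Its mark, a white tag 26 x 60 mm with 2 black dots, is fixed on the board 45 mm from the well's centre towards board +x
- well3 (a point): centre of the white floor of the well marked with 3 dots (16 mm below the board's top); axes parallel to the board's. Its mark, a white tag 26 x 60 mm with 3 black dots, is fixed on the board 45 mm from the well's centre towards board +x
- cake_yellow: yellow paint cake: a flat disc 44 mm in diameter and 16 mm high, 36 g or so, with a thin grey band round its foot. Origin: centre of its underside, z up through the coloured face: one of the three to slide
- cake_red: red paint cake: a flat disc 44 mm in diameter and 16 mm high, 36 g or so, with a thin grey band round its foot. Origin: centre of its underside, z up through the coloured face: one of the three to slide
- cake_blue: blue paint cake: a flat disc 44 mm in diameter and 16 mm high, 36 g or so, with a thin grey band round its foot. Origin: centre of its underside, z up through the coloured face: one of the three to slide
- cake_black: black paint cake: a flat disc 44 mm in diameter and 16 mm high, 36 g or so, with a thin grey band round its foot. Origin: centre of its underside, z up through the coloured face: stands on the board beside the row of wells; not to be used
- cake_white: white paint cake: a flat disc 44 mm in diameter and 16 mm high, 36 g or so, with a thin grey band round its foot. Origin: centre of its underside, z up through the coloured face: stands on the board beside the row of wells; not to be used
- water_pot: clear plastic water pot, 100 mm wide, 100 mm high, on the table; origin under its centre
- brush_pot: blue pot 72 mm wide, 100 mm high, with brushes standing up to 215 mm; origin under its centre
- bottle_green: bright green paint bottle, 56 mm wide, 140 mm high; origin under its centre
- bottle_orange: orange paint bottle, 56 mm wide, 140 mm high; origin under its centre
- bottle_teal: dark green, black-capped paint bottle, 56 mm wide, 140 mm high; origin under its centre
There are look-alikes about, which are no part of the job. There is more than one size of the cake_yellow; the job needs the middle-sized.

How it is judged:
By the outcome, as a careful person would: the job done as asked, in the order asked, and still so for the second after the job is handed in, with the robot touching nothing.
It also fails if it takes over 70 s, if anything falls off the work surface, if the arm or the gripper's body presses on something with over 40 N, if the wrist force passes 120 N, or if a joint passes its speed limit or range.

## Working session

There is one attempt and no reset: what is moved stays moved. The work goes in short steps, Python scripts to look and compute and a tool call to move; the robot and the scene stay as the last step left them, time stands still between calls to the robot, and variables do not carry over. Pictures are saved under pics/ and viewed, at most 10 in all, crops included, and the job is handed in when it is done.

Besides the shell and the picture viewer there is one more tool, called after "Call:" in YAML: its name, and indented under it one key for each argument. move_arm: Moves the arm, as the interface text tells. Its arguments: {"type":"object","properties":{"targets":{"type":"array","items":{"type":"array","items":{"type":"array","items":{"type":"number"}}}},"newtons":{"type":"number"}},"required":["targets"]}

```bash
mkdir -p pics; ls
python3 - <<'E'
from plant import r
import cv2,numpy as np
for n in("top","scene"):
    cv2.imwrite(f"pics/{n}0.png",r.snapshot(n)[:,:,::-1])
    c=r.camera_info(n);print(n,c)
s=r.get_state();print(s)
E
```

```text
pics
top {'fx': 421.8500497006287, 'fy': 421.8500497006287, 'cx': 283.1357741475811, 'cy': 207.4700522612469, 'R': array([[-0.0229121 , -0.9997344 ,  0.0024827 ],
       [-0.97836606,  0.0219115 , -0.2057176 ],
       [ 0.20560856, -0.00714241, -0.97860825]]), 't': array([-0.00298911,  0.48512779,  1.23547034])}
scene {'fx': 415.4009254726446, 'fy': 415.4009254726446, 'cx': 283.46148579341065, 'cy': 209.84017721288376, 'R': array([[-0.53272602,  0.84611244, -0.01722578],
       [ 0.64346989,  0.39175048, -0.65763064],
       [-0.54968125, -0.36142122, -0.75314356]]), 't': array([ 0.28337727, -0.26884011,  1.37730628])}
{'clock': 0.1, 'q': array([ 1.36675783,  0.68991949, -0.1945287 ,  1.56621609,  0.15731009,
        0.90252181, -0.21509525]), 'qd': array([ 0.00222681, -0.00201546, -0.00017215, -0.0015603 ,  0.00103954,
       -0.00134456, -0.0004989 ]), 'joint_torque': array([-3.73748058e-03, -5.28492308e+01, -1.27186965e+00, -1.53834361e+01,
       -5.26108244e-02,  1.96240260e-03,  4.53949156e-05]), 'tool_pos': array([ 0.1470771 , -0.60686625,  0.23798475]), 'eef_rot': array([ 9.92931687e-01,  1.18684311e-01, -1.60776957e-04, -8.20437919e-04]), 'contact_force': array([-0.01786533, -0.44744527, -0.35911826]), 'moment': array([-0.03122273,  0.05694153, -0.02017798]), 'finger_force': 0.0, 'opening': 0.9974759317192056}
```

View pics/top0.png

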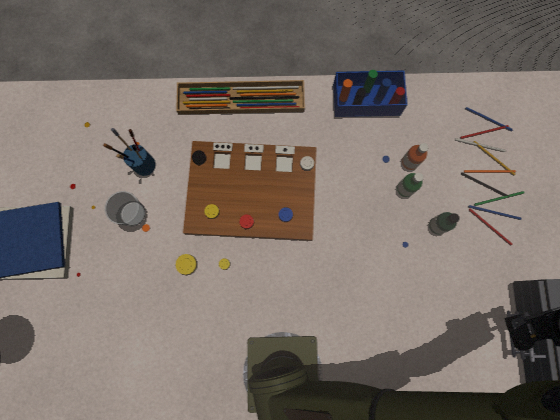

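View pics/scene0.png

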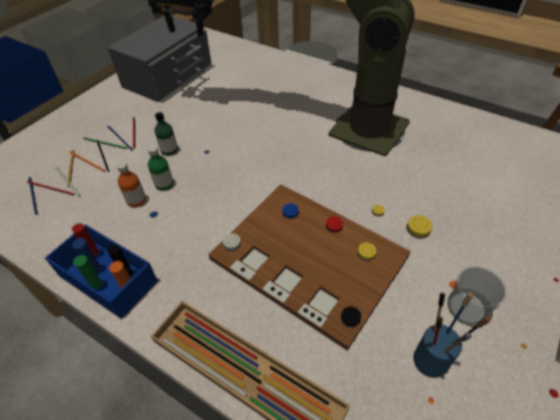

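The yellow candidates are (211,211) on the board, a larger one at (186,264) and a smaller one at (224,264), both off the board. The middle-sized one on the board fits. The wells are at about (222,160), (253,162) and (285,164). I'll confirm the cake and marks in an enlarged crop and measure.

```bash
cat > h.py <<'E'
from plant import r
import cv2,numpy as np
from scipy.spatial.transform import Rotation as Ro
def ray(n,u,v,z):
    c=r.camera_info(n);d=c["R"].T@np.array([(u-c["cx"])/c["fx"],(v-c["cy"])/c["fy"],1]);o=-c["R"].T@c["t"]
    return (o+d*(z-o[2])/d[2])[:2]
def snap(n): return cv2.cvtColor(r.snapshot(n),cv2.COLOR_RGB2HSV)
HUE={"yellow":(22,34,150,60),"blue":(108,125,120,50),"red":(174,185,150,60)}
def blobs(hsv,h0,h1,s,v,amin=25):
    H=hsv[...,0].astype(int)
    ok=((H>=h0)&(H<=h1))|(H+180<=h1)
    m=(ok&(hsv[...,1]>=s)&(hsv[...,2]>=v)).astype(np.uint8)
    k,l,st,ce=cv2.connectedComponentsWithStats(m)
    return [(int(st[i,4]),ce[i].round(1)) for i in range(1,k) if st[i,4]>=amin]
E
python3 - <<'E'
from h import *
h=snap("top");im=cv2.imread("pics/top0.png")
for k,a in HUE.items():
    for n,c in blobs(h,*a): 
        if 150<c[0]<330 and 120<c[1]<290: print(k,n,c,ray("top",*c,.040).round(4))
for p in((211,211),(247,221),(286,215)):print(h[p[1],p[0]])
# board: wood pixels
m=((h[...,0]<22)&(h[...,1]>90)).astype(np.uint8);m[:130]=0;m[:,:170]=0;m[250:]=0;m[:,330:]=0
m=cv2.morphologyEx(m,cv2.MORPH_CLOSE,np.ones((25,25)))
m=cv2.morphologyEx(m,cv2.MORPH_OPEN,np.ones((15,15)))
c=max(cv2.findContours(m,0,2)[0],key=cv2.contourArea)
P=np.array([ray("top",*p[0],.024) for p in c]).astype(np.float32)
R=cv2.minAreaRect(P*1000);print(R)
# white wells
w=((h[...,1]<60)&(h[...,2]>120)).astype(np.uint8);w[:138]=0;w[180:]=0;w[:,:190]=0;w[:,312:]=0
k,l,st,ce=cv2.connectedComponentsWithStats(w)
for i in range(1,k):
    if st[i,4]>20: print("white",st[i],ce[i],ray("top",*ce[i],.024).round(4))
cr=im[130:290,165:330];cv2.imwrite("pics/crop.png",cv2.resize(cr,None,fx=3.6,fy=3.6,interpolation=2))
E
```

```text
yellow 159 [211.2 210.8] [0.4816 0.2068]
yellow 321 [185.5 263.9] [0.3214 0.2815]
yellow 83 [223.9 263.5] [0.32   0.1669]
blue 135 [285.2 214.1] [ 0.4662 -0.0199]
red 158 [246.2 221.1] [0.4472 0.0996]
[ 25 191 164]
[  2 183 153]
[113 141 119]
((551.6448974609375, 86.73457336425781), (397.9140319824219, 301.9393615722656), 85.72106170654297)
white [ 190  138  122   20 1075] [257.98883721 143.16837209] [0.7035 0.0618]
white [214 154  16  15 212] [221.8254717  160.76886792] [0.6468 0.1776]
white [245 156  17  14 215] [252.88837209 162.5627907 ] [0.6387 0.0787]
white [276 157  17  15 227] [283.88546256 163.969163  ] [ 0.6318 -0.0198]
white [300 156  12  13 124] [306.15322581 162.14516129] [ 0.6363 -0.0908]
```

View pics/crop.png

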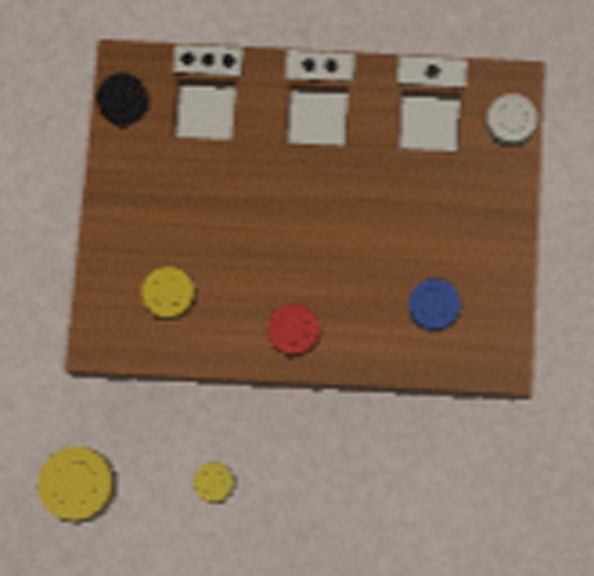

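The yellow at (211,211) is confirmed: it lies between the other two in size and is on the board. The marks read 3, 2, 1 dots from left (+y) to right. My plan is to push with the two part-open fingertips as a V-shaped pusher, first diagonally, then straight in +x.

```bash
cat >> h.py <<'E'
Y=np.radians(-4.3);B=np.array([.5516,.0867]);M=np.array([[np.cos(Y),-np.sin(Y)],[np.sin(Y),np.cos(Y)]])
def tob(w): return ((w-B)@M*1000).round(1)
def tool():
    s=r.get_state();return s["tool_pos"],Ro.from_quat(s["eef_rot"]).as_matrix(),s
def plan(*wps):  # each (xb mm, yb mm, z mm, tool-x heading in board deg)
    p,R,s=tool();h0=np.arctan2(R[1,0],R[0,0])
    print("tcp_b",tob(p[:2]),"z",round(p[2]*1000,1),"head_b",round(np.degrees(h0-Y),1),"t",s["clock"],"q7",s["q"][6].round(2))
    for x,y,z,h in wps:
        w=np.append(B+M@np.array([x,y])/1000,z/1000)
        dh=(h-np.degrees(h0-Y)+180)%360-180
        print((R.T@(w-p)*1000).round(1),"az",round(-dh,1))
def cakes():
    hs=snap("top")
    for k,a in HUE.items():
        for n,c in blobs(hs,*a):
            if 180<c[0]<320 and 135<c[1]<245: print(k,n,c,tob(ray("top",*c,.040)))
E
python3 - <<'E'
from h import *
cakes()
u=np.array([99,-214])/np.hypot(99,214)
s=np.array([-79,114.5])-u*45
print(s)
plan((-50,-90,200,114.8),(*s,150,114.8),(*s,28,114.8))
E
```

```text
yellow 158 [211.2 210.7] [-78.5 114.5]
blue 136 [285.2 214.1] [ -77.1 -112.7]
red 157 [246.1 221.2] [-105.4    5.3]
[-97.89391814 155.34139882]
tcp_b [-351.3 -722.1] z 238.2 head_b 17.9 t 0.2 q7 -0.22
[ 481.3 -508.7   38.8] az -96.9
[ 511.3 -756.8   89. ] az -96.9
[ 511.3 -756.6  211. ] az -96.9
```

Call:
move_arm:
  targets:
    - [[0.3, 43, -46, 0, 0, 0, -9], [0.3, 86, -92, 0, 0, 0, -18], [0.3, 129, -138, 0, 0, 0, -27], [0.3, 172, -184, 0, 0, 0, -36], [0.3, 215, -230, 0, 0, 0, -45], [0.3, 258, -276, 0, 0, 0, -54], [0.3, 301, -322, 0, 0, 0, -63], [0.3, 344, -368, 0, 0, 0, -72], [0.3, 387, -414, 0, 0, 0, -81], [0.3, 430, -460, 0, 0, 0, -90]]

```text
clock: 1.45
tool_pos: [0.4553, -0.0615, 0.2388]
eef_rot: [0.616, 0.787, -0.0, 0.0]
contact_force: [0.8, -0.4, -0.7]
opening: 0.303
finger_force: 0.0
```

Run:
```python
from h import *
s=(-97.9,155.3)
plan((*s,100,114.8),(*s,28,114.8))
```

```text
tcp_b [ -84.9 -155. ] z 238.8 head_b 108.2 t 1.45 q7 -0.22
[299.   84.5 138.6] az -6.6
[299.   84.5 210.6] az -6.6
```

Call:
move_arm:
  targets:
    - [[0.3, 55, 14, 20, 0, 0, -1], [0.3, 110, 30, 40, 0, 0, -3], [0.3, 165, 46, 60, 0, 0, -5], [0.3, 220, 62, 80, 0, 0, -6.6], [0.3, 270, 77, 100, 0, 0, -6.6], [0.3, 299, 84.5, 130, 0, 0, -6.6], [0.3, 299, 84.5, 165, 0, 0, -6.6], [0.3, 299, 84.5, 190, 0, 0, -6.6], [0.3, 299, 84.5, 208, 0, 0, -6.6], [0.3, 299, 84.5, 208, 0, 0, -6.6]]

```text
clock: 2.7
tool_pos: [0.4655, 0.247, 0.0296]
eef_rot: [0.572, 0.82, -0.001, -0.0]
contact_force: [-0.5, 0.1, 0.9]
opening: 0.3
finger_force: 0.0
```

Run:
```python
from h import *
u=np.array([99,-214])/np.hypot(99,214)
e=np.array([20,-100])-u*26.7
plan((-97.9,155.3,28,114.8),(*e,28,114.8))
cv2.imwrite("pics/scene1.png",cv2.resize(r.snapshot("scene")[150:350,200:440,::-1],None,fx=3,fy=3))
```

```text
tcp_b [-97.9 153.3] z 29.6 head_b 114.6 t 2.7 q7 -0.93
[1.8 0.8 1.6] az -0.2
[-252.7    1.8    1.9] az -0.2
```

View pics/scene1.png

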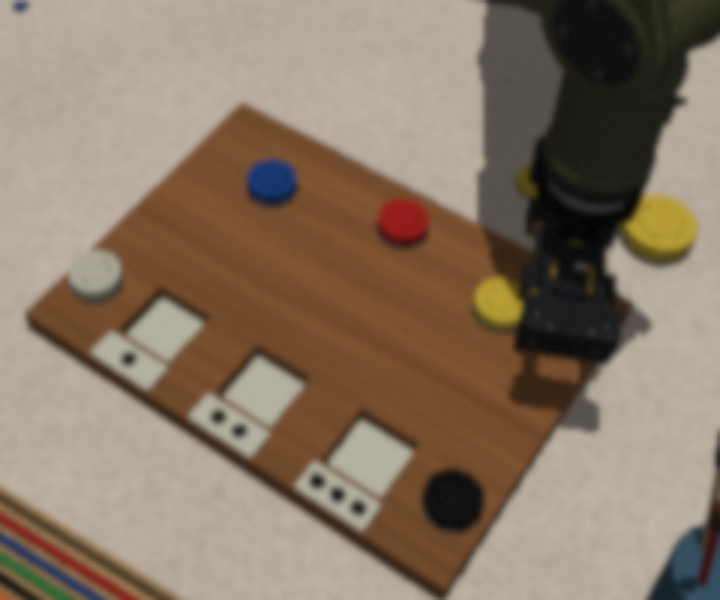

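The fingers stand behind the yellow cake, clear of everything else. Now I push.

Call:
move_arm:
  targets:
    - [[0.3, -8, 0, 1, 0, 0, 0], [0.3, -18, 0, 1, 0, 0, 0], [0.3, -30, 0, 1, 0, 0, 0], [0.3, -43, 0, 1, 0, 0, 0], [0.3, -57, 0, 1, 0, 0, 0], [0.3, -71, 0, 1, 0, 0, 0], [0.3, -85, 0, 1, 0, 0, 0], [0.3, -99, 1, 1, 0, 0, 0], [0.3, -113, 1, 1, 0, 0, 0], [0.3, -127, 1, 1, 0, 0, 0]]

```text
clock: 4.0
tool_pos: [0.5113, 0.1276, 0.0297]
eef_rot: [0.572, 0.82, -0.0, 0.0]
contact_force: [-0.3, -0.3, 0.2]
opening: 0.296
finger_force: 0.2
```

Call:
move_arm:
  targets:
    - [[0.3, -14, 0, 0, 0, 0, 0], [0.3, -28, 0, 0, 0, 0, 0], [0.3, -42, 0, 0, 0, 0, 0], [0.3, -56, 0, 0, 0, 0, 0], [0.3, -70, 0, 0, 0, 0, 0], [0.3, -84, 0, 0, 0, 0, 0], [0.3, -98, 0, 0, 0, 0, 0], [0.3, -110, 0, 0, 0, 0, 0], [0.3, -119, 0, 0, 0, 0, 0], [0.3, -125, 0, 0, 0, 0, 0]]

```text
clock: 5.25
tool_pos: [0.5544, 0.0107, 0.0297]
eef_rot: [0.572, 0.82, 0.0, -0.0]
contact_force: [0.0, 0.7, 0.7]
opening: 0.298
finger_force: 0.2
```

Run:
```python
from h import *
cakes()
plan((-40,-60,60,114.8),(-27,-100,60,180),(-27,-100,28.5,180))
```

```text
red 158 [246.1 221.2] [-105.4    5.3]
tcp_b [  8.8 -76.5] z 29.7 head_b 114.5 t 5.3 q7 -0.5
[ 35.2 -37.6 -30.4] az -0.3
[ -6.6 -42.3 -30.3] az -65.5
[ -6.6 -42.3   1.2] az -65.5
```

Call:
move_arm:
  targets:
    - [[0.3, 12, 0, -3, 0, 0, 0], [0.3, 18, -8, -30, 0, 0, -8], [0.3, 12, -20, -35, 0, 0, -18], [0.3, 4, -32, -35, 0, 0, -28], [0.3, -2, -40, -35, 0, 0, -38], [0.3, -6, -44, -35, 0, 0, -48], [0.3, -6, -44, -33, 0, 0, -58], [0.3, -6, -44, -28, 0, 0, -65.5], [0.3, -6, -44, -10, 0, 0, -65.5], [0.3, -6, -44, 0, 0, 0, -65.5]]

```text
clock: 6.55
tool_pos: [0.5145, -0.0083, 0.0293]
eef_rot: [0.036, 0.999, 0.0, -0.0]
contact_force: [0.6, -0.7, -0.5]
opening: 0.3
finger_force: 0.0
```

Run:
```python
from h import *
cakes()
plan((-27,-100,28.5,180),(63,-100,28.5,180))
cv2.imwrite("pics/scene2.png",cv2.resize(r.snapshot("scene")[150:350,200:440,::-1],None,fx=3,fy=3))
```

```text
red 159 [246.2 221.1] [-105.1    5.1]
tcp_b [-30.2 -97.8] z 28.5 head_b 180.1 t 6.6 q7 0.32
[-3.2 -2.2 -0.1] az 0.1
[-93.2  -2.4  -0.2] az 0.1
```

View pics/scene2.png

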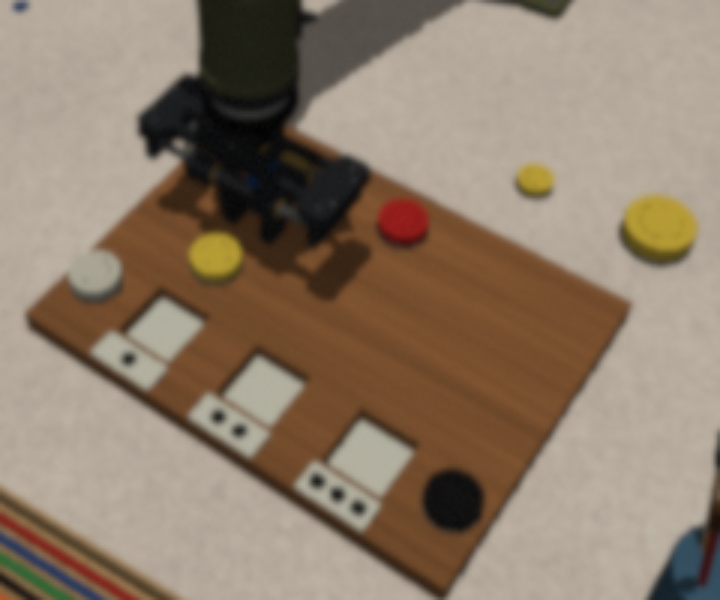

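Yellow shows at crop (216,256), just in front of the well with one dot and slightly off its axis. The fingers are behind it. I'll measure it in this view.

```bash
cat >> h.py <<'E'
def sc():
    hs=snap("scene")
    for k,a in HUE.items():
        for n,c in blobs(hs,*a):
            if 205<c[0]<415 and 180<c[1]<345: print("scene",k,n,c,tob(ray("scene",*c,.038)))
    w=((hs[...,1]<70)&(hs[...,2]>110)).astype(np.uint8)
    k,l,st,ce=cv2.connectedComponentsWithStats(w)
    for i in range(1,k):
        if 60<st[i,4]<900 and 225<ce[i][0]<345 and 230<ce[i][1]<330: print("w",st[i,4],ce[i].round(1),tob(ray("scene",*ce[i],.008)))
E
python3 - <<'E'
from h import *
sc()
E
```

```text
scene yellow 78 [377.8 209.9] [-209.7   76.2]
scene yellow 233 [271.7 235.1] [ 19.8 -99.6]
scene blue 71 [224.5 344.6] [302.9  -4.9]
scene red 203 [333.8 223.6] [-102.8    7.1]
scene red 160 [220.7 335.4] [292.7 -24.7]
w 563 [249.1 264.1] [ 106.  -104.9]
w 635 [282.5 285. ] [105.2  -3.2]
w 720 [318.6 307.5] [104.2  98.2]
```

Call:
move_arm:
  targets:
    - [[0.3, 0, -2.5, 0, 0, 0, 0], [0.3, -10, -2.5, 0, 0, 0, 0], [0.3, -20, -2.5, 0, 0, 0, 0], [0.3, -31, -2.5, 0, 0, 0, 0], [0.3, -42, -2.5, 0, 0, 0, 0], [0.3, -53, -2.5, 0, 0, 0, 0], [0.3, -64, -2.5, 0, 0, 0, 0], [0.3, -75, -2.5, 0, 0, 0, 0], [0.3, -85, -2.5, 0, 0, 0, 0], [0.3, -93, -2.5, 0, 0, 0, 0]]

```text
clock: 7.95
tool_pos: [0.6082, -0.0191, 0.0297]
eef_rot: [0.037, 0.999, -0.0, 0.0]
contact_force: [0.3, 0.0, -0.1]
opening: 0.299
finger_force: 0.0
```

Run:
```python
from h import *
sc();cakes()
plan((-136,5,28.5,180))
cv2.imwrite("pics/scene3.png",cv2.resize(r.snapshot("scene")[180:340,200:400,::-1],None,fx=3.7,fy=3.7))
```

```text
scene yellow 77 [377.9 209.9] [-209.8   76.4]
scene yellow 244 [253.9 255.5] [ 94.2 -96.6]
scene blue 162 [290.1 210.2] [ -74.4 -110.7]
scene red 206 [333.8 223.7] [-102.5    7.3]
scene red 164 [221.  335.7] [292.8 -23.7]
w 308 [243.8 268.9] [ 124.3 -106.5]
w 564 [282.  286.5] [109.1  -1.6]
w 723 [318.5 307.5] [104.3  98.2]
blue 139 [285.1 214. ] [ -76.8 -112.4]
red 158 [246.1 221.1] [-105.1    5.4]
tcp_b [  64.8 -101.2] z 29.7 head_b 180.0 t 8.05 q7 0.61
[200.8 106.2   1. ] az -0.0
```

View pics/scene3.png

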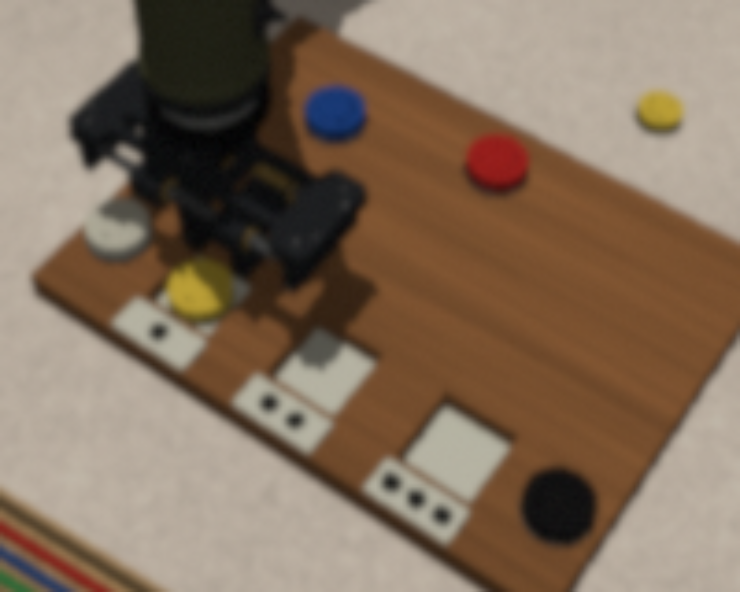

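Call:
move_arm:
  targets:
    - [[0.3, 15, 0, 0, 0, 0, 0], [0.3, 40, 0, -15, 0, 0, 0], [0.3, 75, 20, -40, 0, 0, 0], [0.3, 120, 45, -50, 0, 0, 0], [0.3, 160, 75, -50, 0, 0, 0], [0.3, 195, 100, -50, 0, 0, 0], [0.3, 202, 106, -50, 0, 0, 0], [0.3, 202, 106, -50, 0, 0, 0]]

```text
clock: 9.1
tool_pos: [0.4134, 0.1023, 0.08]
eef_rot: [0.036, 0.999, -0.0, -0.0]
contact_force: [1.1, 0.9, 0.4]
opening: 0.298
finger_force: 0.0
```

Run:
```python
from h import *
sc();cakes()
plan((-138,5,28.5,180))
a=r.snapshot("scene")[220:300,215:315,::-1];b=r.snapshot("top")[130:190,185:325,::-1]
a=cv2.resize(a,(500,400),interpolation=2);b=cv2.resize(b,(500,214),interpolation=2)
cv2.imwrite("pics/s4.png",np.vstack([a,b])[:600])
```

```text
scene yellow 79 [377.8 209.9] [-209.7   76.2]
scene yellow 239 [253.6 257.5] [ 99.1 -93.5]
scene blue 164 [290.2 210.1] [ -74.8 -110.6]
scene red 214 [333.9 223.5] [-103.2    7.1]
scene red 162 [220.8 335.5] [292.7 -24.4]
w 270 [243.1 269.3] [ 126.3 -107.2]
w 633 [282.5 284.9] [105.1  -3.1]
w 709 [318.6 307.5] [104.1  98.2]
tcp_b [-137.9    4.2] z 79.7 head_b 180.0 t 9.2 q7 -0.15
[ 0.2  0.8 51.2] az -0.0
```

View pics/s4.png

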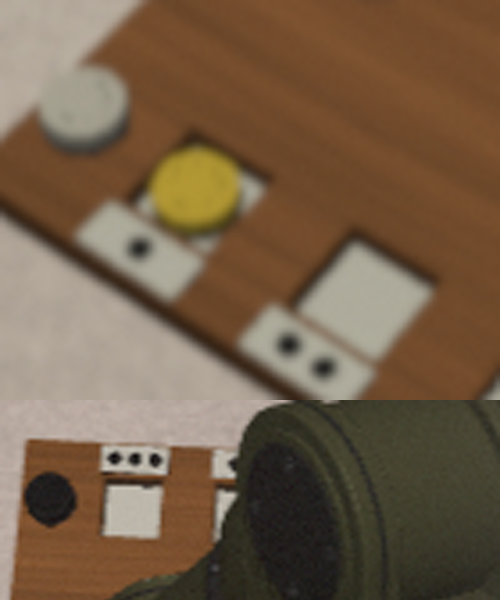

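The yellow cake lies flat in the well with one dot. Red is next, straight ahead. I lower the tool and push.

Call:
move_arm:
  targets:
    - [[0.3, 0, 1, 25, 0, 0, 0], [0.3, 0, 1, 45, 0, 0, 0], [0.3, 0, 1, 51, 0, 0, 0], [0.3, -6, 1, 51, 0, 0, 0], [0.3, -14, 1, 51, 0, 0, 0], [0.3, -24, 1, 51, 0, 0, 0], [0.3, -36, 1, 51, 0, 0, 0], [0.3, -49, 0.5, 51, 0, 0, 0], [0.3, -63, 0, 51, 0, 0, 0], [0.3, -77, -0.5, 51, 0, 0, 0]]

```text
clock: 10.55
tool_pos: [0.4914, 0.095, 0.0292]
eef_rot: [0.038, 0.999, 0.0, 0.0]
contact_force: [-0.5, -0.3, 0.2]
opening: 0.3
finger_force: 0.1
```

Run:
```python
from h import *
sc()
print(tob(ray("scene",253.6,257.5,.022)))
plan((63,0,28.5,180))
```

```text
scene yellow 77 [377.9 209.9] [-209.8   76.4]
scene yellow 238 [253.6 257.5] [ 99.1 -93.5]
scene blue 98 [288.5 211.8] [ -67.4 -110.8]
scene red 223 [318.2 240.8] [-33.5   4.9]
scene red 160 [220.8 335.5] [292.7 -24.4]
w 274 [243.1 269.3] [ 126.3 -107.2]
w 634 [282.5 285. ] [105.2  -3.2]
w 721 [318.6 307.5] [104.2  98.2]
[  91.3 -101.4]
tcp_b [-58.4   3.5] z 29.1 head_b 179.9 t 10.6 q7 0.08
[-121.4   -3.2    0.9] az -0.1
```

Call:
move_arm:
  targets:
    - [[0.3, -13, -0.5, 0, 0, 0, 0], [0.3, -26, -1, 0, 0, 0, 0], [0.3, -39, -2, 0, 0, 0, 0], [0.3, -52, -3, 0, 0, 0, 0], [0.3, -65, -3.5, 0, 0, 0, 0], [0.3, -78, -3.5, 0, 0, 0, 0], [0.3, -91, -3.5, 0, 0, 0, 0], [0.3, -103, -3.5, 0, 0, 0, 0], [0.3, -114, -3.5, 0, 0, 0, 0], [0.3, -123, -3.5, 0, 0, 0, 0]]

```text
clock: 11.85
tool_pos: [0.6137, 0.0826, 0.0287]
eef_rot: [0.037, 0.999, -0.0, -0.0]
contact_force: [-0.5, -0.1, 0.3]
opening: 0.302
finger_force: 0.1
```

Run:
```python
from h import *
sc()
u=np.array([97,213])/np.hypot(97,213)
s=np.array([-77,-112.7])-u*45
plan((*s,28.5,180+65.5),(*s,28.5,65.5));print(r.get_state()["q"])
```

```text
scene yellow 78 [377.8 209.9] [-209.7   76.2]
scene yellow 241 [253.6 257.4] [ 98.9 -93.7]
scene red 262 [287.9 276.1] [92.9  4.1]
scene red 163 [221.  335.7] [292.8 -23.7]
w 273 [243.1 269.3] [ 126.4 -107. ]
w 360 [277.6 290. ] [122.8  -4.3]
w 637 [318.2 309.3] [108.5  99.9]
tcp_b [63.6  0.6] z 28.8 head_b 180.0 t 11.9 q7 0.49
[ 159.1 -154.3   -0. ] az -65.5
[ 159.1 -154.3   -0. ] az 114.5
[ 0.15467064  1.06169531 -0.68238053  1.68916385  0.9396839   0.75072621
  0.4879862 ]
```

Call:
move_arm:
  targets:
    - [[0.3, 15, 0, 0, 0, 0, 0], [0.3, 40, 0, -15, 0, 0, 0], [0.3, 70, -20, -45, 0, 0, -8], [0.3, 95, -50, -50, 0, 0, -17], [0.3, 120, -85, -50, 0, 0, -26], [0.3, 140, -115, -50, 0, 0, -36], [0.3, 155, -145, -50, 0, 0, -46], [0.3, 159, -154, -50, 0, 0, -56], [0.3, 159, -154, -50, 0, 0, -65.5], [0.3, 159, -154, -50, 0, 0, -65.5]]

```text
clock: 13.15
tool_pos: [0.4432, -0.0589, 0.0787]
eef_rot: [-0.508, 0.861, 0.0, 0.0]
contact_force: [0.1, -0.2, -0.6]
opening: 0.301
finger_force: 0.0
```

Run:
```python
from h import *
sc()
hs=snap("scene")
u=np.array([97,213])/np.hypot(97,213)
s=np.array([-77,-112.7])-u*45;e=np.array([20,100])-u*26.7
plan((*s,28.5,180+65.5),(*e,28.5,180+65.5))
a=r.snapshot("scene")[220:300,215:315,::-1]
cv2.imwrite("pics/s5.png",cv2.resize(a,(500,400),interpolation=2))
for c in blobs(hs,*HUE["red"]):
    if 240<c[1][1]<300: print(tob(ray("scene",*c[1],.022)))
```

```text
scene yellow 78 [377.8 209.9] [-209.7   76.2]
scene yellow 237 [253.5 257.5] [ 99.3 -93.7]
scene blue 169 [290.1 210.1] [ -74.7 -110.9]
scene blue 25 [213.1 337.3] [305.2 -34.8]
scene red 255 [287.7 278. ] [97.3  6.8]
scene red 161 [220.7 335.5] [292.9 -24.6]
w 271 [243.1 269.3] [ 126.4 -107.1]
w 319 [276.9 290.4] [124.6  -5. ]
w 717 [318.6 307.4] [104.1  98.2]
tcp_b [ -97.1 -153.1] z 78.8 head_b -114.6 t 13.25 q7 1.38
[-0.1 -1.6 50.3] az -0.1
[-252.2   -1.    50.3] az -0.1
[89.5  0.6]
```

View pics/s5.png

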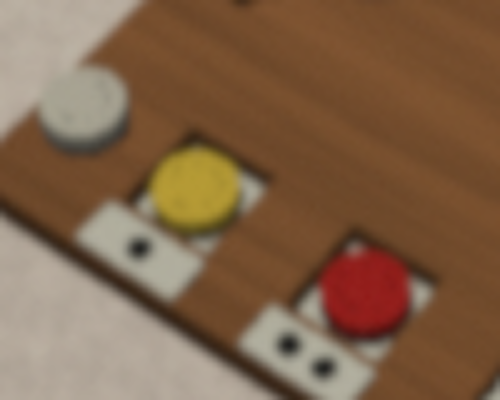

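Yellow and red both lie flat in their wells, at crop (195,190) and (367,292). Now I push blue diagonally.

Call:
move_arm:
  targets:
    - [[0.3, 0, -1.5, 25, 0, 0, 0], [0.3, 0, -1.5, 45, 0, 0, 0], [0.3, 0, -1.5, 50, 0, 0, 0], [0.3, -8, -1.5, 50, 0, 0, 0], [0.3, -18, -1.5, 50, 0, 0, 0], [0.3, -30, -1.5, 50, 0, 0, 0], [0.3, -43, -1.5, 50, 0, 0, 0], [0.3, -57, -1.5, 50, 0, 0, 0], [0.3, -71, -1.5, 50, 0, 0, 0], [0.3, -85, -1.5, 50, 0, 0, 0]]

```text
clock: 14.55
tool_pos: [0.4858, 0.0158, 0.0287]
eef_rot: [-0.509, 0.861, -0.0, -0.0]
contact_force: [-0.5, -0.7, -0.3]
opening: 0.301
finger_force: 0.4
```

Call:
move_arm:
  targets:
    - [[0.3, -14, 0, 0, 0, 0, 0], [0.3, -28, 0, 0, 0, 0, 0], [0.3, -42, 0, 0, 0, 0, 0], [0.3, -56, 0, 0, 0, 0, 0], [0.3, -70, 0, 0, 0, 0, 0], [0.3, -84, 0, 0, 0, 0, 0], [0.3, -98, 0, 0, 0, 0, 0], [0.3, -112, 0, 0, 0, 0, 0], [0.3, -122, 0, 0, 0, 0, 0], [0.3, -130, 0, 0, 0, 0, 0]]

```text
clock: 15.8
tool_pos: [0.5482, 0.1293, 0.0286]
eef_rot: [-0.509, 0.861, -0.0, -0.0]
contact_force: [-0.3, -0.6, -0.1]
opening: 0.301
finger_force: 0.4
```

Run:
```python
from h import *
sc();cakes()
u=np.array([97,213])/np.hypot(97,213)
e=np.array([20,100])-u*26.7
plan((*e,28.5,180+65.5))
```

```text
scene yellow 78 [377.8 209.9] [-209.7   76.2]
scene yellow 237 [253.6 257.4] [ 98.9 -93.7]
scene blue 220 [330.8 263.7] [ 5.7 66.4]
scene red 259 [287.8 277.9] [97.   6.8]
scene red 163 [220.1 335.1] [292.9 -26.2]
w 278 [243.2 269.3] [ 126.3 -106.9]
w 325 [276.9 290.4] [124.6  -4.9]
w 730 [318.5 307.5] [104.3  98. ]
tcp_b [-6.5 42.9] z 28.8 head_b -114.4 t 15.9 q7 1.28
[-36.2  -0.5   0.4] az 0.1
```

Call:
move_arm:
  targets:
    - [[0.3, -11, 0, 0, 0, 0, 0], [0.3, -22, 0, 0, 0, 0, 0], [0.3, -31, 0, 0, 0, 0, 0], [0.3, -36, 0, 0, 0, 0, 0], [0.3, -36, 0, 0, 0, 0, 0], [0.3, -20, 0, -3, 0, 0, 0], [0.3, -15, 8, -35, 0, 0, 8], [0.3, -22, 20, -42, 0, 0, 18], [0.3, -30, 32, -42, 0, 0, 28], [0.3, -38, 42, -42, 0, 0, 38]]

```text
clock: 17.15
tool_pos: [0.5286, 0.1808, 0.071]
eef_rot: [-0.198, 0.98, -0.001, -0.0]
contact_force: [-0.5, -0.2, -0.1]
opening: 0.304
finger_force: 0.0
```

Call:
move_arm:
  targets:
    - [[0.3, 0, 0, 0, 0, 0, 10], [0.3, 0, 0, 0, 0, 0, 20], [0.3, 0, 0, 0, 0, 0, 27.5], [0.3, 0, 0, 0, 0, 0, 27.5]]

```text
clock: 17.65
tool_pos: [0.529, 0.1808, 0.0709]
eef_rot: [0.037, 0.999, -0.001, -0.0]
contact_force: [0.3, 0.6, -1.0]
opening: 0.302
finger_force: 0.0
```

Run:
```python
from h import *
sc();cakes()
plan((-30,100,28.5,180),(63.5,100,28.5,180))
```

```text
scene yellow 68 [378.5 209.8] [-211.    77.5]
scene yellow 240 [253.6 257.4] [ 98.9 -93.7]
scene blue 242 [340.1 275.3] [ 20.2 100.9]
scene blue 35 [208. 334.] [306.2 -48.5]
scene red 255 [287.7 278. ] [97.3  6.8]
scene red 164 [220.5 335.3] [292.8 -25.2]
w 274 [243.2 269.4] [ 126.3 -106.9]
w 322 [276.9 290.4] [124.7  -5. ]
w 720 [318.6 307.5] [104.1  98.3]
tcp_b [-29.5  92.7] z 70.8 head_b 180.1 t 17.75 q7 0.23
[ 0.5  7.3 42.3] az 0.1
[-93.    7.1  42.3] az 0.1
```

Call:
move_arm:
  targets:
    - [[0.3, 2, 7.3, 15, 0, 0, 0], [0.3, 2, 7.3, 34, 0, 0, 0], [0.3, 0, 7.3, 42, 0, 0, 0], [0.3, -8, 7.3, 42, 0, 0, 0], [0.3, -18, 7.3, 42, 0, 0, 0], [0.3, -29, 7.3, 42, 0, 0, 0], [0.3, -41, 7.3, 42, 0, 0, 0], [0.3, -53, 7.3, 42, 0, 0, 0], [0.3, -65, 7.3, 42, 0, 0, 0], [0.3, -75, 7.3, 42, 0, 0, 0]]

```text
clock: 19.0
tool_pos: [0.6056, 0.1839, 0.0287]
eef_rot: [0.037, 0.999, 0.0, 0.0]
contact_force: [-0.8, -0.5, 0.2]
opening: 0.297
finger_force: 0.2
```

Call:
move_arm:
  targets:
    - [[0.3, -9, 0, 0, 0, 0, 0], [0.3, -17, 0, 0, 0, 0, 0], [0.3, -18.5, 0, 0, 0, 0, 0], [0.3, -18.5, 0, 0, 0, 0, 0], [0.3, -5, 0, 0, 0, 0, 0], [0.3, 20, 0, -10, 0, 0, 0], [0.3, 50, 0, -50, 0, 0, 0], [0.3, 80, 0, -100, 0, 0, 0], [0.3, 100, 0, -110, 0, 0, 0], [0.3, 100, 0, -110, 0, 0, 0]]

```text
clock: 20.25
tool_pos: [0.5042, 0.1919, 0.1398]
eef_rot: [0.036, 0.999, -0.0, 0.001]
contact_force: [-0.3, 0.3, -0.0]
opening: 0.3
finger_force: 0.0
```

Run:
```python
from h import *
sc();hs=snap("scene")
for k in HUE:
    for c in blobs(hs,*HUE[k]):
        if 240<c[1][0]<360 and 240<c[1][1]<330: print(k,tob(ray("scene",*c[1],.022)))
plan((-30,100,28.5,180))
a=r.snapshot("scene")[220:340,215:375,::-1]
cv2.imwrite("pics/s6.png",cv2.resize(a,(720,540),interpolation=2))
```

```text
scene yellow 236 [253.6 257.5] [ 99.1 -93.5]
scene blue 259 [323.2 300.7] [ 98.4 105. ]
scene red 255 [287.6 278. ] [97.5  6.6]
scene red 162 [220.7 335.5] [292.9 -24.6]
w 274 [243.1 269.3] [ 126.3 -107.1]
w 324 [276.9 290.4] [124.6  -5.1]
w 352 [313.3 313.7] [124.1  97. ]
yellow [  91.  -101.6]
blue [ 90.5 100.9]
red [89.4  0.8]
tcp_b [-53.7 100.6] z 138.3 head_b 180.0 t 20.35 q7 0.26
[-23.7  -0.5 109.8] az 0.0
```

View pics/s6.png

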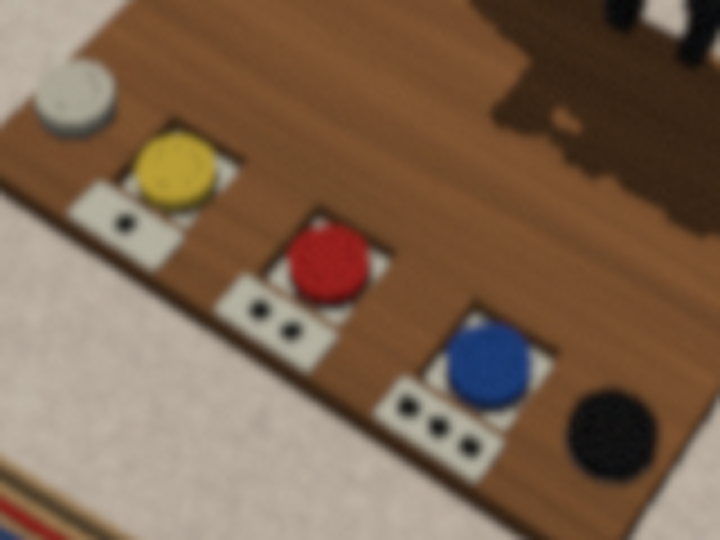

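The picture shows all three cakes flat in their wells: yellow at (176,170), red at (330,263) and blue at (489,364). Black and white have not moved, so I'm handing in.

```bash
python3 -c "
from plant import r
print(r.finish_job())"
```

```text
the job is handed in; nothing more can be done
None
```

I pushed yellow, red and blue, in that order, into the wells with one, two and three dots; all three lie flat and colour up, the black and white cakes look undisturbed, and I handed the job in at about 20 s.

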